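# Stow the stray spice jar and bolt its sprung bar

## Task

Stand the stray spice jar from in front of the rack upright in the bay where its fellow spice jar stands, and let go of it; then swing that bay's sprung bar shut against its spring and, while holding it shut, shoot its bolt fully home so that the bar stays shut when you let go. The salt is still in use: leave it standing in its bay with that bar open, and do not shift the honey jar or the beaker.

Things in the scene. Friction and masses are not known exactly. Their poses are not given: they have to be found in the camera images.
- jar_rack: Fixed wooden jar rack, 334 mm wide, 112 deep, floor 10 mm thick, front open. Origin on the worktop midway between the hinge pins; x into the rack (away from the robot), y left, z up. Shut bars lie on x = 0. Left (+y) and right bays span 14 to 157 mm from the middle; free floor x = 10 to 90 mm. Back rail 54 mm, end walls 50 mm high. A sprung bar with a bolt closes each bay
- keeper_top (a point): Top centre, 78 mm over the worktop, of the steel keeper plate on the front edge of the rack's middle post: plate 28 mm wide, 6 thick, its rear face 6 mm in front of the line of the shut bars. A shot bolt rests behind it
- spice_jar_out: Glass spice jar with a green cap, 46 mm diameter, 106 mm tall, about 0.1 kg, standing on the worktop in front of the rack between the two open bars, in their sweep; origin at the centre of its underside
- spice_jar_in: A like spice jar, 46 mm diameter, 106 mm tall, already standing in one of the bays, towards one end of it so that one place beside it is free; origin at the centre of its underside
- salt_shaker: Glass salt shaker with a domed grey top, 44 mm diameter, 90 mm tall, standing in the other bay; origin at the centre of its underside
- left_bar (a joint): left bar about its upright pin at the rack's +y end: 0 = shut, along the rack's front, tip at the middle post; grows as the tip swings out to the robot (clockwise from above); -0.05 to 1.45 rad. Steel, 128 mm pin to tip, 10 thick, 24 high, underside at 42 mm. A torsion spring (0.5 N m/rad, neutral at 1.25, so 0.6 N m at 0) throws it open unless held or bolted
- left_bolt (a joint): Travel (m) of the bolt on top of the left bar: 0 = drawn back to the hinge, 0.018 = fully shot past the bar's tip; friction 1.2 N holds it; starts anywhere. 8 mm rod, axis at 71.5 mm, tip 135 mm from the pin at 0. With the bar shut it passes behind the keeper (overlap from 0.006 on); push the bar to about -0.02 rad for clearance. Shot too early, it strikes the keeper's front and bars the way
- left_knob (a point): Grip point on the upright black round knob of the left bolt, by which both bar and bolt are moved: 12 mm diameter, standing 76 to 118 mm over the worktop; the point is on its axis 104 mm over the worktop, and 98 mm from the left hinge pin when the bolt is drawn back, 116 mm when shot
- left_hinge (a point): Foot of the left bar's hinge pin axis, on the worktop plane: in the rack's frame at x = 0, y = +155 mm
- right_bar (a joint): right bar about its upright pin at the rack's -y end: 0 = shut, along the rack's front, tip at the middle post; grows as the tip swings out to the robot (anticlockwise from above); -0.05 to 1.45 rad. Steel, 128 mm pin to tip, 10 thick, 24 high, underside at 42 mm. A torsion spring (0.5 N m/rad, neutral at 1.25, so 0.6 N m at 0) throws it open unless held or bolted
- right_bolt (a joint): Travel (m) of the bolt on top of the right bar: 0 = drawn back to the hinge, 0.018 = fully shot past the bar's tip; friction 1.2 N holds it; starts anywhere. 8 mm rod, axis at 71.5 mm, tip 135 mm from the pin at 0. With the bar shut it passes behind the keeper (overlap from 0.006 on); push the bar to about -0.02 rad for clearance. Shot too early, it strikes the keeper's front and bars the way
- right_knob (a point): Grip point on the upright black round knob of the right bolt, by which both bar and bolt are moved: 12 mm diameter, standing 76 to 118 mm over the worktop; the point is on its axis 104 mm over the worktop, and 98 mm from the right hinge pin when the bolt is drawn back, 116 mm when shot
- right_hinge (a point): Foot of the right bar's hinge pin axis, on the worktop plane: in the rack's frame at x = 0, y = -155 mm
- honey_jar: Bystander: honey jar, 64 mm diameter, 109 mm tall, beside the rack's left end; origin at the centre of its underside
- beaker: Bystander: clear beaker, 84 mm diameter, 93 mm tall, beside the rack's right end; origin at the centre of its underside

How it is judged (in metres and radians):
On the way, in this order (a step that is already met when the one before it is completed fails the run):
1. the stray spice jar stands upright, let go, in the bay of the other spice jar ((((y of spice_jar_in in the frame of jar_rack between 0.03 and 0.132 m and x of spice_jar_in in the frame of jar_rack between 0.025 and 0.075 m and height (world z) of spice_jar_in between 0.005 and 0.016 m and angle between spice_jar_in's own z axis and vertical below 0.1 rad) and (y of spice_jar_out in the frame of jar_rack between 0.03 and 0.132 m and x of spice_jar_out in the frame of jar_rack between 0.025 and 0.075 m and height (world z) of spice_jar_out between 0.005 and 0.016 m and angle between spice_jar_out's own z axis and vertical below 0.1 rad)) or ((y of spice_jar_in in the frame of jar_rack between -0.132 and -0.03 m and x of spice_jar_in in the frame of jar_rack between 0.025 and 0.075 m and height (world z) of spice_jar_in between 0.005 and 0.016 m and angle between spice_jar_in's own z axis and vertical below 0.1 rad) and (y of spice_jar_out in the frame of jar_rack between -0.132 and -0.03 m and x of spice_jar_out in the frame of jar_rack between 0.025 and 0.075 m and height (world z) of spice_jar_out between 0.005 and 0.016 m and angle between spice_jar_out's own z axis and vertical below 0.1 rad))) and contact force between the fingers and spice_jar_out below 0.1 N), for 0.2 s.
2. that bay's bar is shut and its bolt shot ((((y of spice_jar_in in the frame of jar_rack between 0.03 and 0.132 m and x of spice_jar_in in the frame of jar_rack between 0.025 and 0.075 m and height (world z) of spice_jar_in between 0.005 and 0.016 m and angle between spice_jar_in's own z axis and vertical below 0.1 rad) and (y of spice_jar_out in the frame of jar_rack between 0.03 and 0.132 m and x of spice_jar_out in the frame of jar_rack between 0.025 and 0.075 m and height (world z) of spice_jar_out between 0.005 and 0.016 m and angle between spice_jar_out's own z axis and vertical below 0.1 rad) and value of joint left_bar below 0.06 rad and value of joint left_bolt above 0.013 m) or ((y of spice_jar_in in the frame of jar_rack between -0.132 and -0.03 m and x of spice_jar_in in the frame of jar_rack between 0.025 and 0.075 m and height (world z) of spice_jar_in between 0.005 and 0.016 m and angle between spice_jar_in's own z axis and vertical below 0.1 rad) and (y of spice_jar_out in the frame of jar_rack between -0.132 and -0.03 m and x of spice_jar_out in the frame of jar_rack between 0.025 and 0.075 m and height (world z) of spice_jar_out between 0.005 and 0.016 m and angle between spice_jar_out's own z axis and vertical below 0.1 rad) and value of joint right_bar below 0.06 rad and value of joint right_bolt above 0.013 m))), for 0.2 s.
At the end, for the whole second after the job is handed in: Both spice jars upright (0.1 rad), still, on one bay's floor, centres 25-75 mm behind the shut-bar line and 30-132 mm from the rack's middle; that bar within 0.06 rad of shut, bolt shot over 13 mm; salt upright in the other bay (same limits), its bar open over 0.9 rad ((((y of spice_jar_in in the frame of jar_rack between 0.03 and 0.132 m and x of spice_jar_in in the frame of jar_rack between 0.025 and 0.075 m and height (world z) of spice_jar_in between 0.005 and 0.016 m and angle between spice_jar_in's own z axis and vertical below 0.1 rad) and (y of spice_jar_out in the frame of jar_rack between 0.03 and 0.132 m and x of spice_jar_out in the frame of jar_rack between 0.025 and 0.075 m and height (world z) of spice_jar_out between 0.005 and 0.016 m and angle between spice_jar_out's own z axis and vertical below 0.1 rad) and (y of salt_shaker in the frame of jar_rack between -0.132 and -0.03 m and x of salt_shaker in the frame of jar_rack between 0.025 and 0.075 m and height (world z) of salt_shaker between 0.005 and 0.016 m and angle between salt_shaker's own z axis and vertical below 0.1 rad) and value of joint left_bar below 0.06 rad and value of joint left_bolt above 0.013 m and value of joint right_bar above 0.9 rad and linear speed of each of spice_jar_out, spice_jar_in below 0.02 m/s and velocity of joint left_bar below 0.05 rad/s) or ((y of spice_jar_in in the frame of jar_rack between -0.132 and -0.03 m and x of spice_jar_in in the frame of jar_rack between 0.025 and 0.075 m and height (world z) of spice_jar_in between 0.005 and 0.016 m and angle between spice_jar_in's own z axis and vertical below 0.1 rad) and (y of spice_jar_out in the frame of jar_rack between -0.132 and -0.03 m and x of spice_jar_out in the frame of jar_rack between 0.025 and 0.075 m and height (world z) of spice_jar_out between 0.005 and 0.016 m and angle between spice_jar_out's own z axis and vertical below 0.1 rad) and (y of salt_shaker in the frame of jar_rack between 0.03 and 0.132 m and x of salt_shaker in the frame of jar_rack between 0.025 and 0.075 m and height (world z) of salt_shaker between 0.005 and 0.016 m and angle between salt_shaker's own z axis and vertical below 0.1 rad) and value of joint right_bar below 0.06 rad and value of joint right_bolt above 0.013 m and value of joint left_bar above 0.9 rad and linear speed of each of spice_jar_out, spice_jar_in below 0.02 m/s and velocity of joint right_bar below 0.05 rad/s))); the robot touches nothing.
It fails at once if the honey jar is shifted more than 25 mm or tipped (distance of honey_jar from where it was at the start of the episode above 0.025 m or angle between honey_jar's own z axis and vertical above 0.35 rad).
It fails at once if the beaker is shifted more than 25 mm or tipped (distance of beaker from where it was at the start of the episode above 0.025 m or angle between beaker's own z axis and vertical above 0.35 rad).
It fails at once if a jar or the salt shaker is knocked over (angle between any of spice_jar_in, spice_jar_out, salt_shaker's own z axis and vertical above 0.6 rad).
It also fails if it takes over 51 s, if anything falls off the work surface, if the arm or the gripper's body presses on something with over 40 N, if the wrist force passes 120 N, or if a joint passes its speed limit or range.

## Robot

A 6-joint arm with a two-finger parallel gripper is mounted at the origin on a cart in front of the work surface, level with it; the furniture and walls round the work are solid. World frame = base frame: x ahead of the robot, y to its left, z up, the work surface at z = 0. Lengths are in m, angles in degrees, forces in N, time in s.
With the tool pointing down it reaches from about 0.3 to 0.85 m from the base axis. Payload 5.4 kg.
Tool frame: the origin (TCP) lies at the very end of the fingers, on their centre line; the grasp point (between the pads) lies 19 mm behind it; z points along the fingers, y is the line along which they close (so a half turn about z gives the same grasp; the last joint's range is limited). The gripper opens to 85 mm and grips with 20 to 120 N. Pads are 22 mm wide; open, the fingers measure 114 mm over their backs; the gripper's body (76 mm by 85 mm) begins 54 mm behind the grasp point. The pads swing forward as they close: fully open they stand 13 mm farther back than shut.
Start: joints at [-88.069, 9.076, 91.501, -0, 79.423, -12.038], TCP at [0.139, -0.558, 0.231] pointing down, gripper open.
Joint ranges: [-166.64, 166.64], [-54.1, 131.32], [10.49, 154.53], [-73.88, 253.88], [9.74, 151.15], [-171.62, 171.62]. Speed limits (degrees/s): [147.25, 147.25, 180, 180, 180, 180].

## Interface

Orientations are given as a 3x3 rotation matrix whose columns are the frame's x, y, z axes.
In Python, from bench import manip gives the robot as it stands. Calls block until the motion is done:
- manip.movep(position, orientation): joint-space move of the TCP to a pose.
- manip.movel(position, velocity=0.15, attitude=None, stop_force=None): straight line of the TCP; attitude=None keeps the orientation; velocity is the mean speed in m/s. With stop_force (N) it stops when the force on the tool has changed by that much, and returns True; else False.
- manip.move_j(angles): joint-space move.
- manip.grip(opening): finger opening in m; the grip force is fixed at half the most; returns when the fingers have stopped.
- manip.pause(seconds).
- manip.inverse_kinematics(position, orientation): joint angles nearest the present ones, or None.
- manip.sense(): the state.
- manip.get_image(name): name is "side" or "top"; returns a dict with "pixels" (420x560x3 uint8, blue, green, red), "range_z" (420x560 float32, m along the optical axis (not along the pixel's ray), 0 where there is no reading), "intrinsics" (3x3 intrinsics, pixels), "D" ([k1, k2, p1, p2, k3] as OpenCV has them; the pictures are not rectified), "cam_to_world" (4x4, takes a point from camera to world coordinates). Camera axes: x right, y up, looking along -z (the intrinsics and any distortion apply to the point x, -y, -z); pixel columns grow to the right and rows downward; lengths in m; the calibration is good to about 2 mm. A picture is of the moment at which its call begins.
A pose or a line that the arm cannot do raises manip.MotionError and nothing moves.
- manip.job_done(): hands the job in; it is judged then, once.
Trained networks look in a picture, given as the dict that the camera call returned (one of the last four; its "shot" number tells which), for a name from the list of things; names that differ only in an ending like _2 or _b are one class to them, and where a whole thing is asked for, a point or a joint stands for the part that bears it (a point fixed in the world has none). Each returns a list of dicts, best first, with "p" (0 to 1); they miss things now and then, are a little off and sometimes report something else, mostly with a low value. They report only what shows in the picture. A call takes as long as a camera call.
- manip.find_in(picture, name): "extent" ([left, top, right, bottom] in pixels, round what is visible of it).
- manip.silhouettes(picture, name): "region" (420x560 bool, what is visible of it) and "extent" ([left, top, right, bottom] in pixels, round what is visible of it).
The state is a dict: "clock": time; "joint_pos": joint angles; "dq": joint speeds; "effort": joint torques, N m; "position": TCP position; "orientation": TCP orientation; "contact_force": force on the tool from outside, world axes, zero at the start; "wrist_torque": the same for the moment, N m; "gripper_width": finger opening in m; "gripper_force": force on a finger pad.
Only numpy, scipy, OpenCV 4.12 (cv2) and the standard library are available. Lean on these libraries where they do the work, as an engineer would, in place of code of your own. Each camera call takes 0.05 s, during which the arm holds its last target. There are 200 camera calls.

## Working session

There is one attempt and no reset: what is moved stays moved. The work goes in short steps, each a Python script; the robot and the scene stay as the last script left them, time stands still between calls to the robot, and variables do not carry over. Pictures are saved under pics/ and viewed, at most 10 in all, crops included, and the job is handed in when it is done.

```bash
mkdir -p pics; cat > h.py <<'E'
import numpy as np, cv2
from bench import manip
def cloud(im):
    z=im["range_z"].astype(float); h,w=z.shape
    u,v=np.meshgrid(np.arange(w),np.arange(h))
    p=cv2.undistortPoints(np.stack([u,v],-1).reshape(-1,1,2).astype(np.float64),im["intrinsics"],np.array(im["D"],float)).reshape(h,w,2)
    P=np.stack([p[...,0]*z,-p[...,1]*z,-z,np.ones_like(z)],-1)@np.array(im["cam_to_world"]).T
    P=P[...,:3]; P[z==0]=np.nan
    return P
E
python3 - <<'E'
from h import *
ims={n:manip.get_image(n) for n in("top","side")}
for n,im in ims.items():
    cv2.imwrite(f"pics/{n}0.png",im["pixels"]); np.savez(f"{n}0.npz",**im)
    P=cloud(im); print(n,np.round(im["cam_to_world"],2).tolist())
    for o in "jar_rack spice_jar_out spice_jar_in salt_shaker left_bar right_bar left_knob right_knob left_bolt honey_jar beaker".split():
        for d in manip.silhouettes(im,o)[:2]:
            q=P[d["region"]]; q=q[~np.isnan(q[:,0])]
            if len(q): print(o,round(d["p"],2),d["extent"],len(q),np.round(np.percentile(q,[2,50,98],axis=0),3).tolist())
s=manip.sense();print(s["clock"],s["orientation"],s["gripper_width"])
E
```

```text
top [[-0.01, 1.0, -0.04, 0.52], [-1.0, -0.01, -0.0, 0.05], [-0.0, 0.04, 1.0, 1.06], [0.0, 0.0, 0.0, 1.0]]
jar_rack 0.82 [189.5, 143.9, 344.2, 259.1] 7813 [[0.481, -0.079, 0.008], [0.622, 0.083, 0.013], [0.685, 0.239, 0.079]]
spice_jar_out 0.89 [226.7, 234.6, 252.5, 252.9] 416 [[0.455, 0.119, 0.028], [0.476, 0.138, 0.106], [0.496, 0.159, 0.11]]
spice_jar_in 0.55 [275.7, 155.2, 299.1, 180.2] 460 [[0.621, 0.013, 0.032], [0.639, 0.033, 0.116], [0.664, 0.052, 0.12]]
salt_shaker 0.65 [209.0, 156.5, 228.5, 175.0] 347 [[0.627, 0.167, 0.012], [0.641, 0.182, 0.091], [0.661, 0.21, 0.102]]
salt_shaker 0.44 [207.4, 227.1, 221.7, 258.1] 95 [[0.453, 0.184, 0.072], [0.485, 0.194, 0.078], [0.509, 0.205, 0.121]]
left_bar 0.96 [190.6, 195.9, 219.7, 254.9] 433 [[0.456, 0.183, 0.002], [0.515, 0.207, 0.069], [0.584, 0.236, 0.12]]
right_bar 0.67 [324.4, 190.4, 342.4, 252.2] 336 [[0.463, -0.078, 0.052], [0.526, -0.06, 0.069], [0.588, -0.045, 0.12]]
left_knob 0.61 [204.1, 230.5, 219.8, 258.2] 144 [[0.453, 0.182, 0.001], [0.484, 0.194, 0.077], [0.509, 0.217, 0.121]]
left_bolt 0.58 [208.3, 226.9, 225.1, 258.0]
[... 1664 characters left out ...]
 0.073], [0.482, 0.191, 0.102], [0.51, 0.204, 0.12]]
left_bolt 0.4 [227.3, 128.6, 253.0, 171.8] 848 [[0.497, 0.284, 0.022], [0.524, 0.294, 0.083], [0.553, 0.334, 0.112]]
honey_jar 0.62 [227.4, 128.8, 252.6, 170.9] 851 [[0.497, 0.284, 0.022], [0.524, 0.294, 0.083], [0.553, 0.338, 0.112]]
honey_jar 0.21 [312.4, 184.5, 334.9, 232.9] 889 [[0.62, 0.007, 0.019], [0.637, 0.014, 0.078], [0.659, 0.042, 0.118]]
beaker 0.77 [296.1, 253.1, 343.6, 313.2] 1186 [[0.526, -0.207, 0.008], [0.548, -0.176, 0.064], [0.604, -0.13, 0.094]]
1.2 [[ 9.70431890e-01  2.41375117e-01 -2.02770514e-05]
 [ 2.41375117e-01 -9.70431890e-01  2.17603735e-05]
 [-1.44250846e-05 -2.60113360e-05 -1.00000000e+00]] 0.08525959554782214
```

```bash
python3 - <<'E'
import cv2
a=cv2.imread("pics/top0.png")[130:275,120:420]; b=cv2.imread("pics/side0.png")[120:320,200:420]
cv2.imwrite("pics/top1.png",cv2.resize(a,None,fx=2.6,fy=2.6,interpolation=3))
cv2.imwrite("pics/side1.png",cv2.resize(b,None,fx=2.9,fy=2.9,interpolation=3))
E
```

```text
(no output)
```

View pics/top1.png

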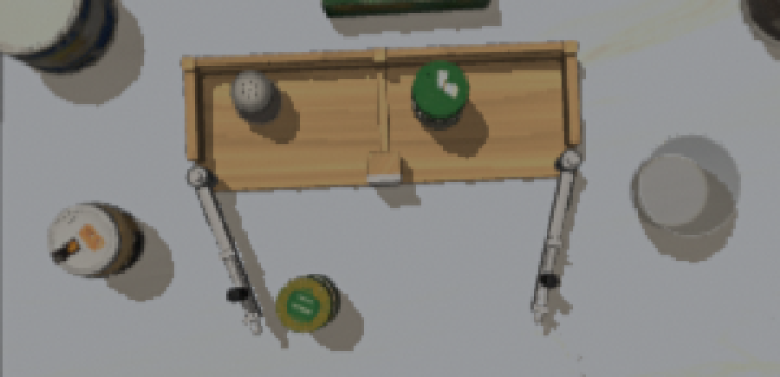

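View pics/side1.png

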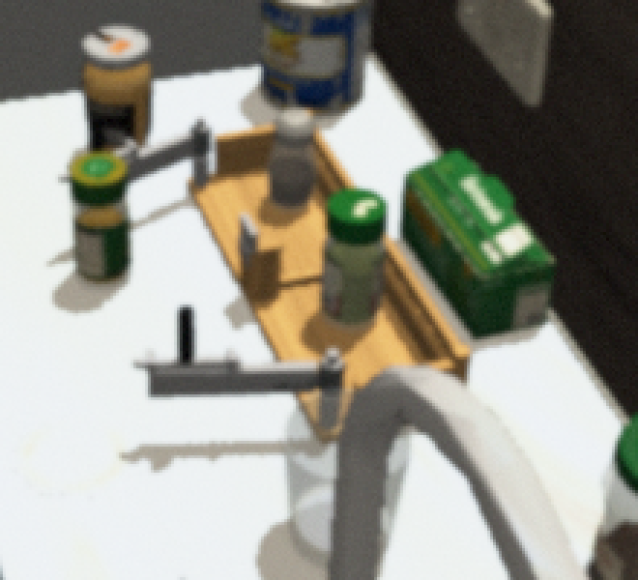

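```bash
python3 - <<'E'
from h import *
for n in("top","side"):
    im=dict(np.load(f"{n}0.npz")); P=cloud(im); x,y,z=P[...,0],P[...,1],P[...,2]
    px=im["pixels"].astype(int).sum(2)
    R=(x>.42)&(x<.72)&(y>-.1)&(y<.26)
    m=R&(x>.64)&(z>.047)&(z<.058)
    q=P[m]; f=np.polyfit(q[:,1],q[:,0],1); r=q[abs(q[:,0]-np.polyval(f,q[:,1]))<.008]; f=np.polyfit(r[:,1],r[:,0],1)
    print(n,"rail x=",f,"yaw",np.degrees(np.arctan(-f[0])),"y",np.percentile(r[:,1],[1,99]))
    for nm,(cx,cy,rad,z0,z1) in dict(out=(.476,.138,.03,.1,.115),inn=(.641,.031,.03,.107,.125),salt=(.644,.186,.03,.075,.115),keeper=(.555,.083,.025,.07,.084),
          rh=(.588,-.07,.02,.05,.2),lh=(.575,.235,.02,.05,.2),rk=(.49,-.055,.03,.088,.125),lk=(.485,.19,.025,.088,.125)).items():
        m=(np.hypot(x-cx,y-cy)<rad)&(z>z0)&(z<z1); q=P[m]
        if len(q)<3: print(nm,len(q));continue
        c,rr=cv2.minEnclosingCircle(q[:,:2].astype(np.float32)); print(nm,len(q),"mean",q.mean(0).round(4),"mid",((np.percentile(q,3,axis=0)+np.percentile(q,97,axis=0))/2).round(4),"circ",np.round(c,4),round(rr,4),"zmax",q[:,2].max().round(4))
    # bar line
    for s,(y0,y1) in dict(r=(-.09,-.035),l=(.17,.25)).items():
        m=R&(x<.59)&(y>y0)&(y<y1)&(z>.05)&(z<.08); q=P[m]; l=cv2.fitLine(q[:,:2].astype(np.float32),cv2.DIST_HUBER,0,.01,.01).ravel()
        print(s,"bar",l.round(4), "minx",q[:,0].min(),q[q[:,0].argmin()].round(4))
E
```

```text
top rail x= [-0.02618257  0.68262329] yaw 1.4998080970050005 y [-0.08370608  0.24326922]
out 371 mean [0.4739 0.1417 0.1064] mid [0.4735 0.1414 0.1063] circ [0.4738 0.1419] 0.0226 zmax 0.1111
inn 380 mean [0.6436 0.0315 0.1169] mid [0.644  0.0314 0.1167] circ [0.6444 0.0313] 0.0229 zmax 0.1226
salt 213 mean [0.6459 0.1838 0.0955] mid [0.6463 0.1848 0.0934] circ [0.6466 0.1853] 0.0177 zmax 0.1035
keeper 31 mean [0.5756 0.081  0.0799] mid [0.5757 0.0804 0.0796] circ [0.5757 0.0794] 0.012 zmax 0.0819
rh 99 mean [ 0.5842 -0.0749  0.0678] mid [ 0.5829 -0.0756  0.067 ] circ [ 0.5835 -0.074 ] 0.0161 zmax 0.0807
lh 101 mean [0.574  0.2301 0.0673] mid [0.5726 0.2314 0.0653] circ [0.5727 0.2301] 0.0165 zmax 0.0781
rk 34 mean [ 0.492  -0.0531  0.116 ] mid [ 0.4915 -0.0535  0.1095] circ [ 0.4895 -0.0534] 0.0051 zmax 0.1228
lk 38 mean [0.4833 0.194  0.1144] mid [0.4835 0.1947 0.1078] circ [0.4825 0.1948] 0.0057 zmax 0.1226
r bar [ 0.971  -0.2389  0.5303 -0.0624] minx 0.4575625696847099 [ 0.4576 -0.0461  0.075 ]
l bar [0.9284 0.3715 0.5253 0.2107] minx 0.4489348264585639 [0.4489 0.1843 0.0727]
sid
[... 394 characters left out ...]
1
keeper 28 mean [0.5737 0.0788 0.0768] mid [0.5744 0.0782 0.0757] circ [0.5738 0.0784] 0.0132 zmax 0.0804
rh 150 mean [ 0.5832 -0.079   0.0636] mid [ 0.583  -0.0777  0.0643] circ [ 0.5818 -0.0755] 0.016 zmax 0.0785
lh 95 mean [0.5741 0.2269 0.0633] mid [0.5737 0.2281 0.0637] circ [0.5764 0.2316] 0.0189 zmax 0.0809
rk 88 mean [ 0.4894 -0.0575  0.1065] mid [ 0.4896 -0.0562  0.1051] circ [ 0.4898 -0.0554] 0.0079 zmax 0.1204
lk 70 mean [0.4813 0.1909 0.106 ] mid [0.4818 0.1912 0.1052] circ [0.4806 0.1821] 0.0159 zmax 0.1208
r bar [ 0.9722 -0.234   0.52   -0.0651] minx 0.4549767778082644 [ 0.455  -0.0508  0.0737]
l bar [0.94   0.3412 0.5517 0.2183] minx 0.44837403373549434 [0.4484 0.1812 0.0746]
```

```bash
cat >> h.py <<'E'
O=np.array([.585,.080]); YAW=np.radians(1.6); H=-.155
Rk=np.array([[np.cos(YAW),-np.sin(YAW)],[np.sin(YAW),np.cos(YAW)]])
def w(x,y,z): return [*(O+Rk@[x,y]),z]
def inv(p): return Rk.T@(np.array(p[:2])-O)
def ori(deg):
    c,s=np.cos(np.radians(deg)),np.sin(np.radians(deg))
    return np.array([[-s,c,0],[c,s,0],[0,0,-1.]])
def knob(a,r,z=.085): # bar angle a, radius r -> TCP pos, ori
    return w(-r*np.sin(a),H+r*np.cos(a),z)
E
python3 - <<'E'
from h import *
ik=manip.inverse_kinematics
def sh(n,p,o):
    q=ik(p,o); print(n,None if q is None else np.round(q,1))
for d in (1.6,-178.4): 
    sh(f"pick{d}",[.4738,.1417,.061],ori(d)); sh(f"hi{d}",[.4738,.1417,.26],ori(d)); sh(f"place{d}",w(.055,-.116,.075),ori(d)); sh(f"hi",w(.055,-.116,.25),ori(d))
for off in (0,180):
  for a in (1.33,.7,-.025): sh(f"knob{off} {a}",knob(a,.101),ori(1.6+90+np.degrees(a)-off))
print(inv([.491,-.0535]),inv([.644,.0314]),inv([.6463,.185]))
E
```

```text
pick1.6 [  2.6   9.3 112.2  -0.   58.5   1. ]
hi1.6 [  2.6  -4.2 101.9  -0.   82.2   1. ]
place1.6 [-13.8  27.9  86.6  -0.   65.5 -15.4]
hi [-13.8  18.6  78.1  -0.   83.3 -15.4]
pick-178.4 None
hi-178.4 None
place-178.4 [-13.8  27.9  86.6  -0.   65.5 164.6]
hi [-13.8  18.6  78.1  -0.   83.3 164.6]
knob0 1.33 None
knob0 0.7 [ -13.2   10.9  107.2   -0.    61.9 -144.9]
knob0 -0.025 [ -9.2  19.9  96.   -0.   64.  -99.4]
knob180 1.33 [-20.3   6.8 111.8  -0.   61.4  -8.1]
knob180 0.7 [-13.2  10.9 107.2  -0.   61.9  35.1]
knob180 -0.025 [-9.2 19.9 96.  -0.  64.  80.6]
[-0.09769089 -0.13082332] [ 0.05762001 -0.05022843] [0.06420787 0.10324747]
```

```bash
python3 - <<'E'
from h import *
o=ori(1.6); J=[.4738,.1412]
manip.movep([*J,.28],o)
print(manip.movel([*J,.061],.2,stop_force=15))
manip.grip(.03); s=manip.sense(); print(s["gripper_width"],s["gripper_force"],s["clock"])
manip.movel([*J,.25],.2)
manip.movel(w(.056,-.116,.25),.2)
print(manip.sense()["gripper_width"])
im=manip.get_image("side"); cv2.imwrite("pics/s2.png",cv2.resize(im["pixels"][60:320,180:480],None,fx=2.3,fy=2.3))
print(manip.movel(w(.056,-.116,.078),.12,stop_force=15))
print(manip.movel(w(.056,-.116,.0715),.03,stop_force=4))
s=manip.sense(); print(s["position"],s["contact_force"],s["clock"])
E
```

```text
False
0.043941278618748324 60.67195773124695 5.6417
0.04414719892405497
False
True
[ 0.64485479 -0.03455164  0.07199539] [-0.3694099   0.62930252  4.68224394] 10.0333
```

View pics/s2.png

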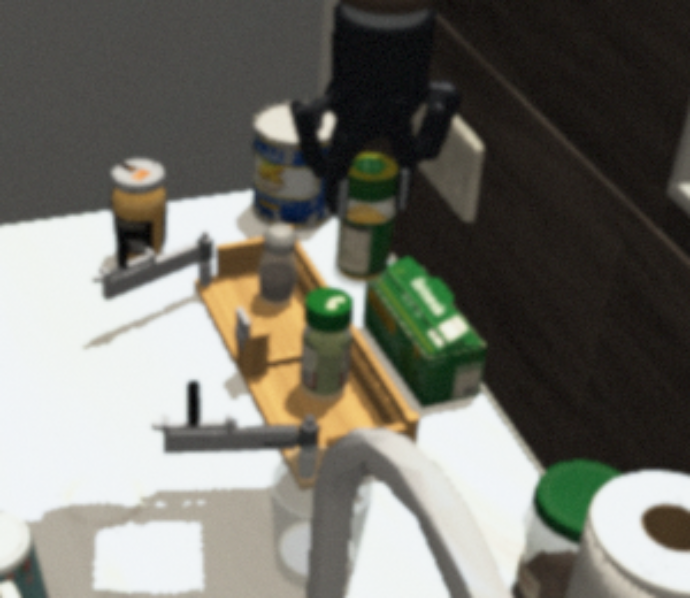

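The picture shows the stray jar held upright between the fingers (about 370,215), above the bay. It has since touched the floor at the expected height, so I'll let go and look.

```bash
python3 - <<'E'
from h import *
manip.grip(.075); manip.pause(.1)
manip.movel(w(.056,-.116,.27),.2)
manip.movep(knob(1.33,.101,.22),ori(1.6-90+76.2)); manip.grip(.05); 
im=manip.get_image("side"); cv2.imwrite("pics/s3.png",cv2.resize(im["pixels"][100:300,200:400],None,fx=3,fy=3))
P=cloud(im); q=P[(abs(P[...,0]-.643)<.05)&(P[...,1]>-.09)&(P[...,1]<.06)&(P[...,2]>.1)&(P[...,2]<.13)]
for lo,hi in((-.09,-.002),(-.002,.06)):
    r=q[(q[:,1]>lo)&(q[:,1]<hi)]; c,rr=cv2.minEnclosingCircle(r[:,:2].astype(np.float32)); print(inv(c),rr,r[:,2].max())
x,y,z=P[...,0],P[...,1],P[...,2]
q=P[(np.hypot(x-.49,y+.055)<.03)&(z>.09)&(z<.125)]; print("knob",len(q),q.mean(0),inv(q.mean(0)))
print(manip.sense()["clock"])
E
```

```text
[ 0.0545962  -0.11558277] 0.025052595883607864 0.12009285693790839
[ 0.05781008 -0.05194943] 0.025496527552604675 0.12003146946612653
knob 83 [ 0.48947711 -0.05734947  0.10737296] [-0.09932067 -0.13462876]
12.8
```

View pics/s3.png

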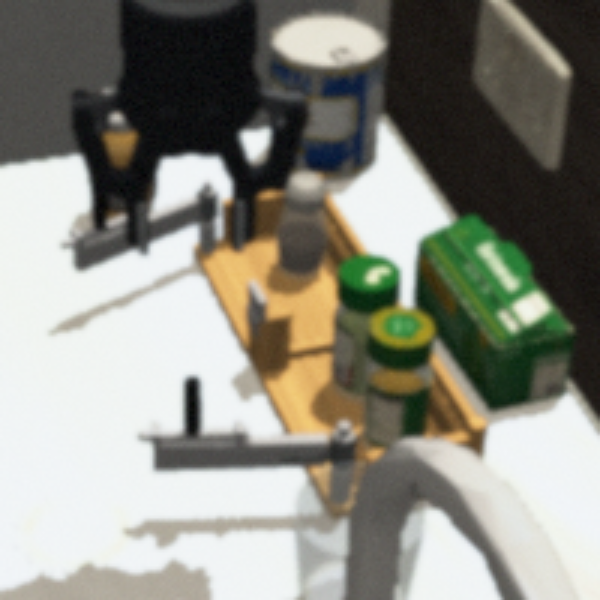

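Both spice jars stand upright in the right bay (caps near 368,280 and 402,335), and the right knob is at (193,405). Next I'll grip the knob and swing the bar.

```bash
cat >> h.py <<'E'
def bori(a): return ori(1.6-90+np.degrees(a))
def st(t=""):
    s=manip.sense(); p=s["position"]; v=inv(p)-[0,H]
    print(t,"clk",round(s["clock"],2),"r",np.hypot(*v).round(4),"a",np.arctan2(-v[0],v[1]).round(4),"F",np.round(Rk.T@s["contact_force"][:2],1),round(s["contact_force"][2],1),"w",round(s["gripper_width"],4),"gf",round(s["gripper_force"],1))
E
python3 - <<'E'
from h import *
a0=1.335
print(manip.movel(knob(a0,.1005,.086),.15,attitude=bori(a0),stop_force=8)); st()
manip.grip(.005); st("gripped")
for a in np.linspace(a0,.25,9)[1:]:
    if manip.movel(knob(a,.101,.086),.12,attitude=bori(a),stop_force=25): st("STOP"); break
    st()
im=manip.get_image("top"); np.savez("t4.npz",**im); cv2.imwrite("pics/t4.png",cv2.resize(im["pixels"][130:275,170:370],None,fx=3.5,fy=3.5))
E
```

```text
False
 clk 13.84 r 0.0996 a 1.3361 F [-0.7 -0.6] -0.0 w 0.0501 gf 0.0
gripped clk 14.28 r 0.1 a 1.3356 F [-0.3  0. ] 4.6 w 0.0102 gf 58.4
 clk 14.57 r 0.1004 a 1.1989 F [-1.3 -0.1] 5.2 w 0.0101 gf 58.9
 clk 14.85 r 0.1003 a 1.066 F [-0.7 -0.4] 5.9 w 0.0104 gf 59.0
 clk 15.13 r 0.1002 a 0.9324 F [-0.4 -0.8] 7.7 w 0.0101 gf 59.0
 clk 15.42 r 0.1002 a 0.7977 F [-0.9 -2.1] 7.0 w 0.0098 gf 59.2
 clk 15.7 r 0.1001 a 0.6625 F [-1.5 -0.6] 7.5 w 0.0101 gf 59.3
 clk 15.98 r 0.1002 a 0.5275 F [-1.7 -0.9] 8.3 w 0.0102 gf 59.4
 clk 16.27 r 0.1002 a 0.3918 F [-2.  -1.3] 9.6 w 0.01 gf 59.5
 clk 16.55 r 0.1002 a 0.2566 F [-2.8 -0.5] 10.4 w 0.0104 gf 59.5
```

View pics/t4.png

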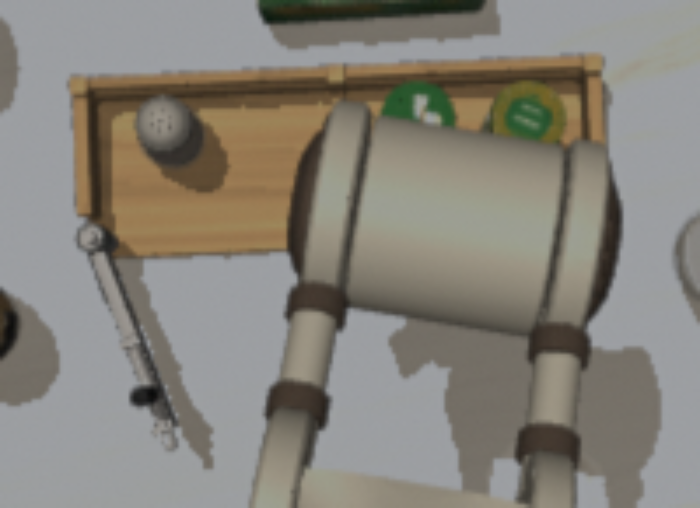

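The wrist hides the bar from above; the left bar is still open. I'll check from the side and carry on.

```bash
python3 - <<'E'
from h import *
im=manip.get_image("side"); cv2.imwrite("pics/s5.png",cv2.resize(im["pixels"][100:300,200:400],None,fx=3,fy=3))
E
```

```text
(no output)
```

View pics/s5.png

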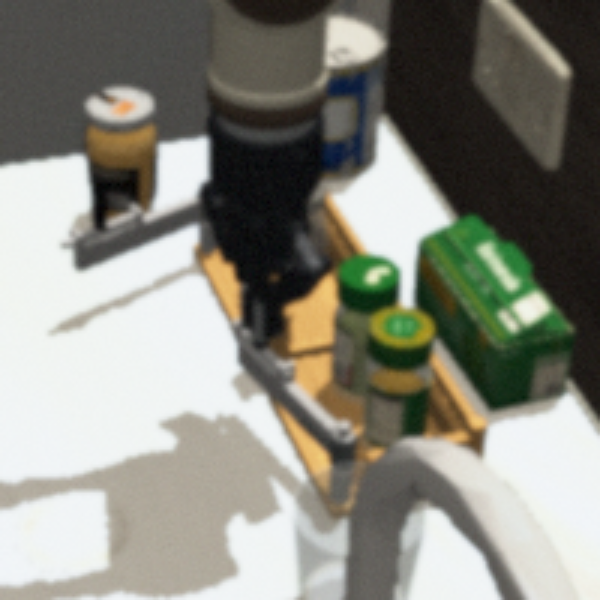

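The knob is gripped (265,320), the bar is following nearly shut, and the jars are clear. Closing slowly now.

```bash
python3 - <<'E'
from h import *
for a in (.16,.08,.04,.02,.0,-.01,-.02,-.03,-.04):
    hit=manip.movel(knob(a,.1,.086),.05,attitude=bori(a),stop_force=15)
    st("STOP" if hit else a)
    if hit: break
E
```

```text
0.16 clk 16.98 r 0.0993 a 0.1692 F [-3.5 -0.3] 10.3 w 0.0106 gf 59.6
0.08 clk 17.29 r 0.0993 a 0.0894 F [-5.   0.1] 9.7 w 0.01 gf 59.6
0.04 clk 17.54 r 0.0993 a 0.05 F [-5.2  0.1] 11.1 w 0.0103 gf 59.6
0.02 clk 17.79 r 0.0993 a 0.0311 F [-4.2  0.3] 10.7 w 0.0104 gf 59.5
0.0 clk 18.04 r 0.0993 a 0.0111 F [-3.8  1. ] 10.7 w 0.01 gf 59.5
-0.01 clk 18.29 r 0.0993 a 0.0014 F [-4.1  0.2] 10.4 w 0.0102 gf 59.6
-0.02 clk 18.54 r 0.0993 a -0.0086 F [-4.3  1.1] 11.5 w 0.01 gf 59.5
-0.03 clk 18.79 r 0.0994 a -0.0187 F [-5.2  0.3] 10.5 w 0.0099 gf 59.5
-0.04 clk 19.04 r 0.0993 a -0.0282 F [-5.2  0.3] 10.7 w 0.0107 gf 59.5
```

```bash
python3 - <<'E'
from h import *
for a in (-.05,-.06,-.07,-.08,-.09):
    hit=manip.movel(knob(a,.1,.086),.02,attitude=bori(a),stop_force=8)
    st("STOP" if hit else a)
    F=Rk.T@manip.sense()["contact_force"][:2]
    if hit or F[0]<-11: break
E
```

```text
-0.05 clk 19.29 r 0.0994 a -0.0388 F [-5.4  1. ] 10.5 w 0.0104 gf 59.5
-0.06 clk 19.54 r 0.0993 a -0.0484 F [-4.8  0.7] 10.5 w 0.01 gf 59.5
-0.07 clk 19.79 r 0.0994 a -0.0513 F [-8.4  0.7] 12.8 w 0.01 gf 59.8
-0.08 clk 20.04 r 0.0994 a -0.0531 F [-10.6   2.2] 14.8 w 0.0101 gf 60.0
-0.09 clk 20.29 r 0.0995 a -0.0553 F [-14.4   0.6] 17.0 w 0.0102 gf 60.3
```

The limit stop was felt at −0.05, which confirms the angle estimate. Now I'll ease back to about −0.025 and shoot the bolt.

```bash
python3 - <<'E'
from h import *
a=-.036
manip.movel(knob(a,.1,.086),.02,attitude=bori(a)); st("back")
for r in (.104,.107,.11,.113,.1155,.117,.1185,.12):
    hit=manip.movel(knob(a,r,.086),.03,attitude=bori(a),stop_force=12)
    st("STOP" if hit else r)
    if hit or abs((Rk.T@manip.sense()["contact_force"][:2])[1])>9: break
E
```

```text
back clk 20.71 r 0.0993 a -0.0229 F [-3.7  1.4] 11.1 w 0.0102 gf 59.5
0.104 clk 20.99 r 0.1033 a -0.0234 F [-4.5  0.1] 11.3 w 0.0107 gf 59.5
0.107 clk 21.24 r 0.1063 a -0.0241 F [-5.   0.5] 11.2 w 0.01 gf 59.5
0.11 clk 21.49 r 0.1093 a -0.0246 F [-5.  -0.2] 9.7 w 0.01 gf 59.5
0.113 clk 21.74 r 0.1123 a -0.025 F [-5.   0.9] 10.5 w 0.0098 gf 59.5
0.1155 clk 21.99 r 0.1145 a -0.0254 F [-6.1 -0.4] 10.0 w 0.0099 gf 59.5
0.117 clk 22.24 r 0.1146 a -0.0263 F [-4.9 -5.4] 9.7 w 0.01 gf 59.4
0.1185 clk 22.49 r 0.1148 a -0.0267 F [ -4.7 -10. ] 7.7 w 0.0101 gf 59.4
```

The bolt met its end stop at the expected radius. Release, retreat and check.

```bash
python3 - <<'E'
from h import *
manip.movel(knob(-.005,.116,.086),.02,attitude=bori(-.005)); st("ease")
manip.grip(.045); st("open")
manip.movel(knob(-.005,.116,.2),.15)
manip.movep([.35,-.2,.35],bori(0)); manip.pause(.3)
im=manip.get_image("side"); cv2.imwrite("pics/s6.png",cv2.resize(im["pixels"][100:300,200:400],None,fx=3,fy=3))
im2=manip.get_image("top"); cv2.imwrite("pics/t6.png",cv2.resize(im2["pixels"][130:275,170:370],None,fx=3.5,fy=3.5))
for im in(im2,im):
    P=cloud(im); x,y,z=P[...,0],P[...,1],P[...,2]; rx,ry=np.moveaxis((P[...,:2]-O)@Rk,-1,0)
    q=np.c_[rx,ry,z][(abs(rx)<.018)&(ry>-.07)&(ry<-.02)&(z>.09)&(z<.125)]; print("knob",len(q),q.mean(0) if len(q) else "")
    for lo,hi in((-.15,-.083),(-.083,-.02)):
        k=(rx>.022)&(rx<.09)&(ry>lo)&(ry<hi)&(z>.108)&(z<.13); c,r=cv2.minEnclosingCircle(np.c_[rx[k],ry[k]].astype(np.float32)); print(c,r)
st()
E
```

```text
ease clk 22.86 r 0.1145 a 0.0049 F [-4.9 -2.3] 9.0 w 0.0103 gf 59.7
open clk 23.28 r 0.116 a -0.0008 F [-0.   0.7] 1.7 w 0.0452 gf 0.0Traceback (most recent call last):
  File "<stdin>", line 10, in <module>
IndexError: boolean index did not match indexed array along axis 1; size of axis is 1680 but size of corresponding boolean axis is 560
```

View pics/t6.png

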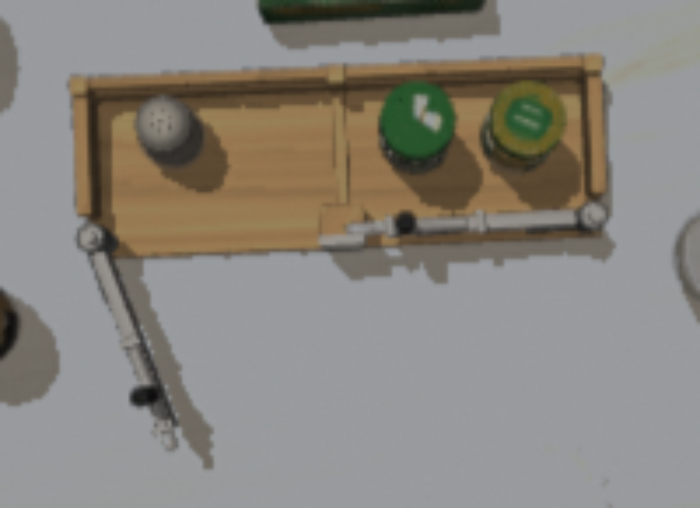

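View pics/s6.png

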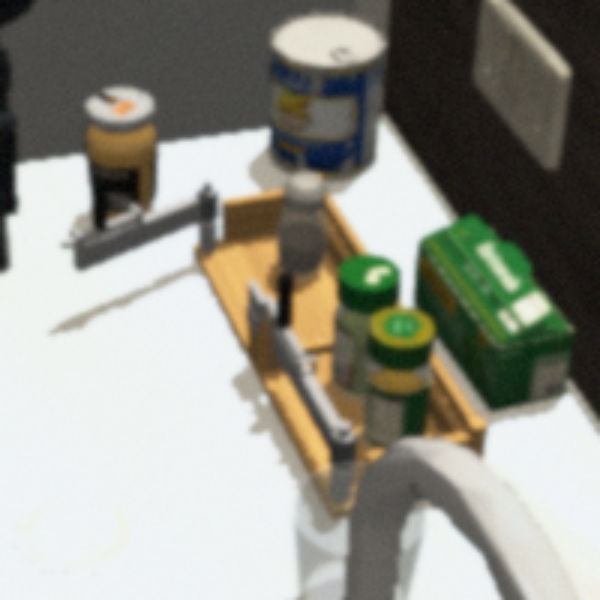

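The right bar is shut, with its bolt behind the keeper (top view, bolt tip 350,230 and knob 405,222). Both spice jars are upright, the salt is in its bay and the left bar is open, so I'm handing in.

```bash
python3 -c "
from bench import manip
print(manip.job_done())"
```

```text
the job is handed in; nothing more can be done
None
```

I've handed the job in: the stray spice jar stands beside its fellow in the right bay with that bar shut and bolted, the salt is still in the left bay with its bar open, and I didn't touch the honey jar or beaker; the hand-in returned no verdict.

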